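# Put the balance weights away in their pots

### The job

The weighing class is over: pick out the three steel weights that have a knob on top and put each one upright in the wooden pot that fits it (large weight in the large pot, medium in the medium, small in the small), the largest first, then the medium, then the smallest. Set them down gently on the floor of the pot without dropping them or tipping them over, and leave the plain cylinders, the jar and the beaker where they stand.

Things in the scene. Friction and masses are not known exactly. Their poses are not given: they have to be found in the camera images.
- weight_large: large knobbed laboratory weight, polished steel, 500 g, loose, standing upright: round body 38 mm in diameter and 52 mm high with a narrow neck and a round knob 25 mm in diameter on top, 74 mm high in all. Origin at the centre of its underside, z up along its axis.
- weight_medium: medium knobbed laboratory weight, polished steel, 200 g, loose, standing upright: round body 28 mm in diameter and 38 mm high with a narrow neck and a round knob 19 mm in diameter on top, 54 mm high in all. Origin at the centre of its underside, z up along its axis.
- weight_small: small knobbed laboratory weight, polished steel, 50 g, loose, standing upright: round body 18 mm in diameter and 24 mm high with a narrow neck and a round knob 13 mm in diameter on top, 34 mm high in all. Origin at the centre of its underside, z up along its axis.
- pot_large: large storage pot for the large weight: a low round wooden pot fixed to the bench, 66 mm outside diameter, 12 mm high, with a round well 54 mm in diameter, 8 mm deep, open upward and lined in grey; the floor of the well is 4 mm above the bench. Origin on its axis at bench level, z up. Fingers are thicker than the gap round a seated weight: keep the fingertips above the 12 mm rim.
- pot_medium: medium storage pot for the medium weight: a low round wooden pot fixed to the bench, 56 mm outside diameter, 12 mm high, with a round well 44 mm in diameter, 8 mm deep, open upward and lined in grey; the floor of the well is 4 mm above the bench. Origin on its axis at bench level, z up. Fingers are thicker than the gap round a seated weight: keep the fingertips above the 12 mm rim.
- pot_small: small storage pot for the small weight: a low round wooden pot fixed to the bench, 46 mm outside diameter, 12 mm high, with a round well 34 mm in diameter, 8 mm deep, open upward and lined in grey; the floor of the well is 4 mm above the bench. Origin on its axis at bench level, z up. Fingers are thicker than the gap round a seated weight: keep the fingertips above the 12 mm rim.
- plain_thick: plain polished steel cylinder without a knob (a density specimen), loose, standing, 32 mm in diameter, 60 mm high; origin at the centre of its underside. Not to be moved.
- plain_thin: plain polished steel cylinder without a knob (a density specimen), loose, standing, 24 mm in diameter, 45 mm high; origin at the centre of its underside. Not to be moved.
- jar: white plastic reagent jar with a blue cap, loose, 52 mm in diameter, 75 mm high; origin at the centre of its underside. Not to be moved.
- beaker: small empty glass beaker, loose, 54 mm across the rim, 65 mm high; origin at the centre of its underside. Not to be moved.

How it is judged:
On the way, in this order (a step that is already met when the one before it is completed fails the run):
1. the large weight stands released on the floor of the large pot (horizontal distance between weight_large and pot_large below 0.01 m and z of weight_large in the frame of pot_large below 0.007 m and angle between weight_large's own z axis and vertical below 0.1 rad and contact force between the fingers and weight_large below 0.05 N and linear speed of weight_large below 0.03 m/s), for 0.2 s.
2. the medium weight stands released on the floor of the medium pot (horizontal distance between weight_medium and pot_medium below 0.01 m and z of weight_medium in the frame of pot_medium below 0.007 m and angle between weight_medium's own z axis and vertical below 0.1 rad and contact force between the fingers and weight_medium below 0.05 N and linear speed of weight_medium below 0.03 m/s), for 0.2 s.
3. the small weight stands released on the floor of the small pot (horizontal distance between weight_small and pot_small below 0.01 m and z of weight_small in the frame of pot_small below 0.007 m and angle between weight_small's own z axis and vertical below 0.1 rad and contact force between the fingers and weight_small below 0.05 N and linear speed of weight_small below 0.03 m/s), for 0.2 s.
At the end, for the whole second after the job is handed in: Each knobbed weight upright (0.1 rad), released, at rest (0.03 m/s) in the pot of its size: within 10 mm of its axis, underside under 7 mm above the bench (on the well floor); plain cylinders, jar and beaker upright (0.2 rad), within 20 mm of where they began (all of step 1 and all of step 2 and all of step 3 and distance of each of plain_thick, plain_thin, jar, beaker from where it was at the start of the episode below 0.02 m and angle between each of plain_thick, plain_thin, jar, beaker's own z axis and vertical below 0.2 rad); the robot touches nothing.
It fails at once if a weight is dropped or knocked about (faster than 0.5 m/s while not held) ((linear speed of weight_large above 0.5 m/s and contact force between the fingers and weight_large below 0.05 N) or (linear speed of weight_medium above 0.5 m/s and contact force between the fingers and weight_medium below 0.05 N) or (linear speed of weight_small above 0.5 m/s and contact force between the fingers and weight_small below 0.05 N)).
It fails at once if a weight is tipped over (more than 0.8 rad) (angle between any of weight_large, weight_medium, weight_small's own z axis and vertical above 0.8 rad).
It fails at once if a plain cylinder, the jar or the beaker is shifted more than 20 mm (distance of any of plain_thick, plain_thin, jar, beaker from where it was at the start of the episode above 0.02 m).
It fails at once if a plain cylinder, the jar or the beaker is tipped over (angle between any of plain_thick, plain_thin, jar, beaker's own z axis and vertical above 0.5 rad).
It also fails if it takes over 90 s, if anything falls off the work surface, if the arm or the gripper's body presses on something with over 40 N, if the wrist force passes 120 N, or if a joint passes its speed limit or range.

### The arm

A 7-joint arm with a two-finger parallel gripper is mounted at the origin on the work surface. World frame = base frame: x ahead of the robot, y to its left, z up, the work surface at z = 0. Lengths are in m, angles in rad, forces in N, time in s.
With the tool pointing down it reaches from about 0.35 to 0.9 m from the base axis. Payload 19.9 kg.
Tool frame: the origin (TCP) lies between the finger pads; the fingertips stand 19 mm ahead of it and the grasp point (between the pads) is the TCP; z points along the fingers, y is the line along which they close (so a half turn about z gives the same grasp; the last joint's range is limited). The gripper opens to 94 mm and grips with 3 to 60 N. Pads are 16 mm wide; open, the fingers measure 119 mm over their backs; the gripper's body (75 mm by 177 mm) begins 78 mm behind the grasp point.
Start: joints at [1.119, 0.417, -0.01, 1.614, 0.005, 1.111, -0.053], TCP at [0.249, -0.573, 0.224] pointing down, gripper open.
Joint ranges: [-2.81, 2.81], [-0.39, 2.02], [-1.27, 1.25], [0.06, 2.57], [-1.19, 4.33], [0.19, 2], [-2.82, 2.82]. Speed limits (rad/s): [1.89, 1.89, 2.39, 2.39, 3.01, 3.01, 3.01].

### API

Orientations are given as a 3x3 rotation matrix whose columns are the frame's x, y, z axes.
In Python, from rig import robot gives the robot as it stands. Calls block until the motion is done:
- robot.move_ptp(position, orientation): joint-space move of the TCP to a pose.
- robot.move_linear(position, velocity=0.15, frame=None, threshold=None): straight line of the TCP; frame=None keeps the orientation; velocity is the mean speed in m/s. With threshold (N) it stops when the force on the tool has changed by that much, and returns True; else False.
- robot.goto_joints(angles): joint-space move.
- robot.gripper_to(opening): finger opening in m; the grip force is fixed at half the most; returns when the fingers have stopped.
- robot.pause(seconds).
- robot.ik(position, orientation): joint angles nearest the present ones, or None.
- robot.get_state(): the state.
- robot.grab_frame(name): name is "scene" or "top" or "wrist"; returns the picture (400x640x3 uint8, red, green, blue); there is no depth.
- robot.camera_info(name): a dict with "fx", "fy", "cx", "cy" (pixels), "rvec" (rotation vector, rad) and "tvec" (3), from world to camera coordinates, as OpenCV has them. Camera axes: x right, y down, z forward; pixel columns grow to the right and rows downward; lengths in m; the calibration is good to about 2 mm. A picture is of the moment at which its call begins: read the wrist's pose just before it. camera_info takes no time and is no camera call; for the wrist camera it gives the pose at the moment of the call.
A pose or a line that the arm cannot do raises robot.PlanningError and nothing moves.
- robot.sign_off(): hands the job in; it is judged then, once.
The state is a dict: "time": time; "qpos": joint angles; "joint_vel": joint speeds; "effort": joint torques, N m; "ee_pos": TCP position; "tool_rot": TCP orientation; "force": force on the tool from outside, world axes, zero at the start; "moment": the same for the moment, N m; "opening": finger opening in m; "grasp_force": force on a finger pad.
Only numpy, scipy, OpenCV 4.12 (cv2) and the standard library are available. Lean on these libraries where they do the work, as an engineer would, in place of code of your own. Each camera call takes 0.05 s, during which the arm holds its last target. There are 200 camera calls.

## Working session

There is one attempt and no reset: what is moved stays moved. The work goes in short steps, each a Python script; the robot and the scene stay as the last script left them, time stands still between calls to the robot, and variables do not carry over. Pictures are saved under pics/ and viewed, at most 14 in all, crops included, and the job is handed in when it is done.

```bash
ls; mkdir -p pics; python3 - <<'E'
from rig import robot
import cv2
for n in("top","scene"):
    cv2.imwrite(f"pics/{n}0.png",robot.grab_frame(n)[:,:,::-1]); print({k:__import__('numpy').round(v,3).tolist() for k,v in robot.camera_info(n).items()})
s=robot.get_state();print(s['time'],s['tool_rot'],s['opening'])
E
```

```text
pics
{'fx': 410.226, 'fy': 410.226, 'cx': 315.732, 'cy': 198.352, 'rvec': [2.171, -2.201, 0.175], 'tvec': [-0.009, 0.547, 0.737]}
{'fx': 441.761, 'fy': 441.761, 'cx': 306.23, 'cy': 195.807, 'rvec': [0.688, 2.654, -1.119], 'tvec': [0.493, -0.167, 1.094]}
0.1 [[ 9.17201425e-01  3.98423482e-01 -5.24540670e-04]
 [ 3.98423816e-01 -9.17200920e-01  9.66731197e-04]
 [-9.59407758e-05 -1.09567673e-03 -9.99999395e-01]] 0.09374186483633276
```

View pics/top0.png

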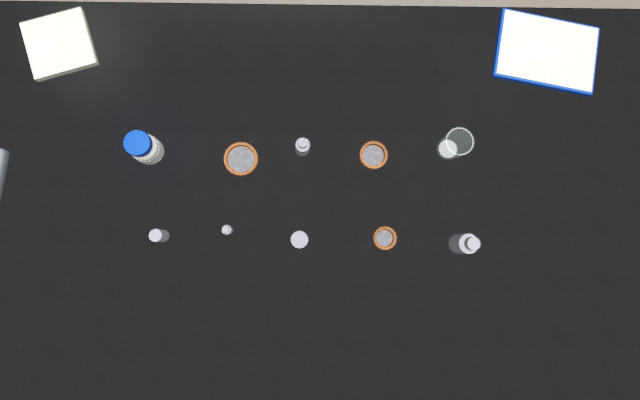

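View pics/scene0.png

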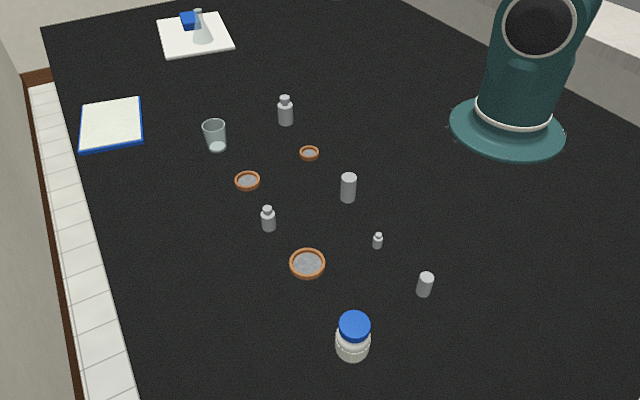

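The top view shows the medium weight at (302,145), small at (227,230) and large at (470,243). The pots are large at (241,158), medium at (373,155) and small at (385,238). The plain cylinders are at (299,240) and (156,236), the jar at (138,145) and the beaker at (455,143). The scene view confirms which three have knobs.

```bash
cat > h.py <<'E'
import numpy as np, cv2
from rig import robot
def ray(ci,uv,z):
    R=cv2.Rodrigues(np.array(ci['rvec'],float))[0]; c=-R.T@np.array(ci['tvec']).ravel()
    d=R.T@np.array([(uv[0]-ci['cx'])/ci['fx'],(uv[1]-ci['cy'])/ci['fy'],1]); return c+d*(z-c[2])/d[2]
def proj(ci,p):
    K=np.array([[ci['fx'],0,ci['cx']],[0,ci['fy'],ci['cy']],[0,0,1]])
    return cv2.projectPoints(np.array([p],float),np.array(ci['rvec'],float),np.array(ci['tvec'],float),K,None)[0].ravel()
def pots(im):
    h=cv2.cvtColor(im,cv2.COLOR_RGB2HSV); m=cv2.inRange(h,(5,90,70),(22,255,255))
    cs=cv2.findContours(m,cv2.RETR_EXTERNAL,cv2.CHAIN_APPROX_NONE)[0]
    return [cv2.fitEllipse(cv2.convexHull(c)) for c in cs if cv2.contourArea(c)>150]
E
python3 - <<'E'
from h import *
ci=robot.camera_info("top"); im=robot.grab_frame("top")
np.set_printoptions(precision=4,suppress=True)
R=cv2.Rodrigues(np.array(ci['rvec'],float))[0];print("cam",-R.T@np.array(ci['tvec']).ravel(),R.tolist())
for e in pots(im): 
    p=ray(ci,e[0],.012); print("pot",np.round(e[0],1),p, "dia",max(e[1])/ci['fx']*(-R.T@np.array(ci['tvec']).ravel())[2])
c2=robot.camera_info("scene")
for e in pots(robot.grab_frame("scene")): print("scene pot",ray(c2,e[0],.012))
for n,uv,z in(("L",(473,243),.07),("M",(302,143),.05),("S",(227,229.5),.03),("thick",(299,240),.06),("thin",(155,235.5),.045),("jar",(137,142),.075),("beaker",(460,141),.065)):
    p=ray(ci,uv,z);print(n,p,"scene px",proj(c2,p))
w=robot.camera_info("wrist"); s=robot.get_state(); R=cv2.Rodrigues(np.array(w['rvec'],float))[0]
T=s['tool_rot'];c=-R.T@np.array(w['tvec']).ravel();print("wrist cam in tool",T.T@(c-s['ee_pos']),"\n",(R@T),w['fx'])
E
```

```text
cam [0.4612 0.021  0.7934] [[-0.016572884345211536, -0.9987341017667716, 0.04749245700740366], [-0.9936668619867651, 0.011171962727400175, -0.11180945683703286], [0.11113733348364525, -0.04904468591944922, -0.9925941325079488]]
pot [384.4 237.6] [ 0.4717 -0.1478  0.012 ] dia 0.04672914154873669
pot [240.4 158.5] [0.6275 0.1262 0.012 ] dia 0.06719572222925192
pot [373.1 154.7] [ 0.6333 -0.1313  0.012 ] dia 0.05567755640631262
scene pot [0.6316 0.129  0.012 ]
scene pot [ 0.6375 -0.1276  0.012 ]
scene pot [ 0.4761 -0.1448  0.012 ]
scene pot [ 0.9942 -0.8379  0.012 ]
L [ 0.4587 -0.2948  0.07  ] scene px [284.8769  98.0272]
M [0.6478 0.008  0.05  ] scene px [268.2379 209.3591]
S [0.4908 0.1477 0.03  ] scene px [378.3156 234.2394]
thick [0.4692 0.0158 0.06  ] scene px [350.2873 176.658 ]
thin [0.4815 0.2725 0.045 ] scene px [428.0467 276.4265]
jar [0.6447 0.2978 0.075 ] scene px [354.5816 322.8608]
beaker [ 0.6465 -0.2838  0.065 ] scene px [213.8834 124.4056]
wrist cam in tool [ 0.0752  0.0001 -0.1617] 
 [[-0.0003  1.      0.0002]
 [-0.9655 -0.0002 -0.2605]
 [-0.2605 -0.0003  0.9655]] 315.3717942222804
```

Both views agree to about 4 mm, and the knob heights and pot sizes check out. Next I'll refine with the wrist camera, using the same tool orientation everywhere so that calibration bias cancels between pick and place.

```bash
cat >> h.py <<'E'
RD=np.array([[1.,0,0],[0,-1,0],[0,0,-1]])
C=dict(L=(.4607,-.2933),PL=(.6295,.1276),M=(.6495,.0095),PM=(.6354,-.1295),S=(.4928,.149),PS=(.4739,-.1463))
E
python3 - <<'E'
from h import *
np.set_printoptions(precision=4,suppress=True)
q={k:robot.ik([*p,.17],RD) for k,p in C.items()}
print(q)
tiles={}
try:
  for k in("S","PL","M","PM","PS","L"):
    robot.move_ptp([*C[k],.17],RD); robot.pause(.15)
    ci=robot.camera_info("wrist"); im=robot.grab_frame("wrist"); np.savez(f"w_{k}.npz",im=im,**ci)
    tiles[k]=im[100:400,187:453]; s=robot.get_state(); print(k,s['time'],s['ee_pos'],proj(ci,[*C[k],.012]))
except robot.PlanningError as e: print(e)
cv2.imwrite("pics/w.png",np.vstack([np.hstack([tiles[k] for k in r]) for r in(("L","M","S"),("PL","PM","PS"))])[:,:,::-1])
E
```

```text
{'L': array([ 0.5833,  0.34  , -0.0882,  1.8629,  0.0364,  0.9402, -1.0921]), 'PL': array([ 0.1434,  0.5585, -0.5481,  1.6039,  0.3202,  1.07  , -2.0629]), 'M': array([ 0.1753,  0.534 , -0.3306,  1.5896,  0.1916,  1.0501, -1.779 ]), 'PM': array([ 0.3121,  0.5204, -0.2194,  1.5958,  0.1259,  1.0394, -1.5139]), 'S': array([ 0.2884,  0.3806, -0.7756,  1.9196,  0.3211,  0.9684, -2.2071]), 'PS': array([ 0.4511,  0.263 , -0.2462,  1.9767,  0.0803,  0.911 , -1.407 ])}
S 3.1 [0.4929 0.1487 0.17  ] [321.6217 186.6457]
PL 3.9083 [0.6289 0.1279 0.1704] [322.4019 185.8295]
M 4.6583 [0.6493 0.0109 0.1702] [323.4778 186.2722]
PM 5.475 [ 0.6356 -0.128   0.1701] [323.5945 186.7173]
PS 6.3667 [ 0.4748 -0.1458  0.17  ] [322.544  187.4623]
L 7.2083 [ 0.4612 -0.2923  0.1701] [323.1181 186.9897]
```

View pics/w.png

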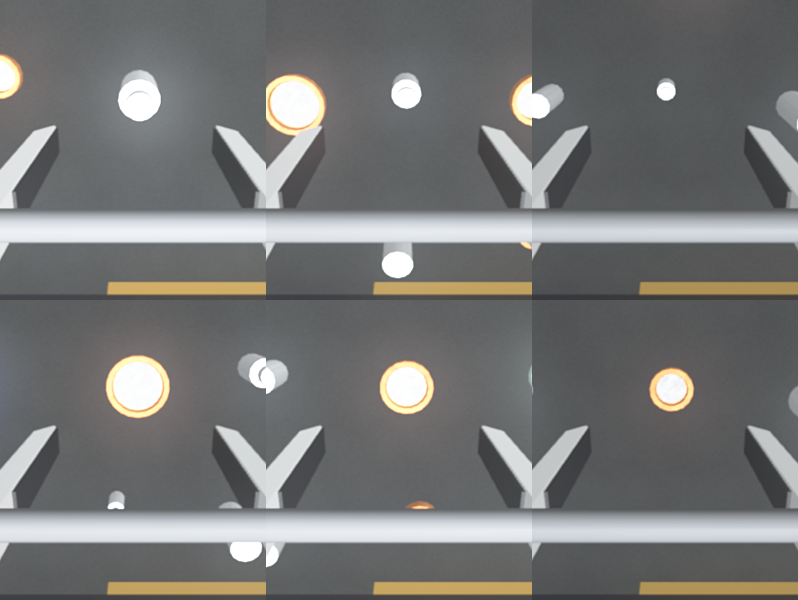

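The top row shows the weights with bright, nearly round body tops near crop centre: L (139,97), M (406,92), S (666,91). The bottom row shows the pots at (137,386), (406,387) and (671,389). Next I'll fit ellipses to these, check diameters and cast the centres to their planes.

```bash
cat >> h.py <<'E'
D=dict(L=(.038,.052),M=(.028,.038),S=(.018,.024),PL=(.066,.012),PM=(.056,.012),PS=(.046,.012))
def measure(k,im,ci,th=215):
    z=D[k][1]; g=(cv2.inRange(cv2.cvtColor(im,cv2.COLOR_RGB2HSV),(5,60,120),(28,255,255)) if k[0]=="P" else cv2.inRange(im,(th,)*3,(255,)*3))
    u=proj(ci,[*C[k],z]); best=[]
    for c in cv2.findContours(g,cv2.RETR_EXTERNAL,cv2.CHAIN_APPROX_NONE)[0]:
        if len(c)<12: continue
        e=cv2.fitEllipse(cv2.convexHull(c)); best.append((np.hypot(*(np.array(e[0])-u)),e))
    e=min(best,key=lambda b:b[0])[1]
    p=ray(ci,e[0],z); a=ray(ci,(e[0][0]-max(e[1])/2,e[0][1]),z); b=ray(ci,(e[0][0]+max(e[1])/2,e[0][1]),z)
    return p[:2],np.linalg.norm(a-b),e
E
python3 - <<'E'
from h import *
np.set_printoptions(precision=4,suppress=True)
for k in C:
    d=dict(np.load(f"w_{k}.npz")); im=d.pop("im")
    for th in ((160,) if k[0]=="P" else (190,215,235,250)):
        p,dia,e=measure(k,im,d,th); print(k,th,p,"dia %.4f/%.3f"%(dia,D[k][0]),np.round(e[0]+e[1],1),"vs coarse",p-C[k])
E
```

```text
L 190 [ 0.4617 -0.2959] dia 0.0455/0.038 [326.1 196.   42.4  49.6] vs coarse [ 0.001  -0.0026]
L 215 [ 0.4606 -0.2963] dia 0.0442/0.038 [326.4 197.2  40.9  48. ] vs coarse [-0.0001 -0.003 ]Traceback (most recent call last):
  File "<stdin>", line 6, in <module>
  File "h.py", line 21, in measure
    e=cv2.fitEllipse(cv2.convexHull(c)); best.append((np.hypot(*(np.array(e[0])-u)),e))
cv2.error: OpenCV(4.12.0) /io/opencv/modules/imgproc/src/shapedescr.cpp:361: error: (-201:Incorrect size of input array) There should be at least 5 points to fit the ellipse in function 'fitEllipseNoDirect'
```

Part of the side wall is in the blob. The lateral width is right, so I'll use the lateral centre plus the near rim edge with the known radius.

```bash
cat >> h.py <<'E'
def measure(k,im,ci,th=215):
    d,z=D[k]; g=(cv2.inRange(cv2.cvtColor(im,cv2.COLOR_RGB2HSV),(5,60,120),(28,255,255)) if k[0]=="P" else cv2.inRange(im,(th,)*3,(255,)*3))
    u=proj(ci,[*C[k],z]); cs=cv2.findContours(g,cv2.RETR_EXTERNAL,cv2.CHAIN_APPROX_NONE)[0]
    bx=[cv2.boundingRect(c) for c in cs if len(c)>30]
    x,y,w,h=min(bx,key=lambda b:np.hypot(b[0]+b[2]/2-u[0],b[1]+b[3]/2-u[1]))
    cu=x+w/2-.5; near=ray(ci,(cu,y+h-.5),z); a=ray(ci,(x-.5,u[1]),z); b=ray(ci,(x+w-.5,u[1]),z); far=ray(ci,(cu,y-.5),z)
    return near[:2]+[d/2,0],abs(a-b)[1],far[0]-near[0],(x,y,w,h)
E
python3 - <<'E'
from h import *
np.set_printoptions(precision=4,suppress=True)
for k in C:
    d=dict(np.load(f"w_{k}.npz")); im=d.pop("im")
    for th in ((160,) if k[0]=="P" else (190,215,235)):
        p,dia,l,e=measure(k,im,d,th); print(k,th,p,"dia %.4f/%.3f len %.4f"%(dia,D[k][0],l),e,"vs coarse",p-C[k])
E
```

```text
L 190 [ 0.4569 -0.296 ] dia 0.0395/0.038 len 0.0475 (305, 171, 43, 50) vs coarse [-0.0038 -0.0027]
L 215 [ 0.4569 -0.296 ] dia 0.0395/0.038 len 0.0457 (305, 173, 43, 48) vs coarse [-0.0038 -0.0027]
L 235 [ 0.4569 -0.2955] dia 0.0386/0.038 len 0.0402 (305, 179, 42, 42) vs coarse [-0.0038 -0.0022]
PL 160 [0.6266 0.1259] dia 0.0677/0.066 len 0.0685 (292, 155, 65, 64) vs coarse [-0.0029 -0.0017]
M 190 [0.6473 0.0061] dia 0.0279/0.028 len 0.0347 (313, 174, 29, 35) vs coarse [-0.0022 -0.0034]
M 215 [0.6473 0.0061] dia 0.0279/0.028 len 0.0298 (313, 179, 29, 30) vs coarse [-0.0022 -0.0034]
M 235 [0.6484 0.0061] dia 0.0279/0.028 len 0.0279 (313, 180, 29, 28) vs coarse [-0.0011 -0.0034]
PM 160 [ 0.633  -0.1332] dia 0.0573/0.056 len 0.0589 (300, 160, 55, 55) vs coarse [-0.0024 -0.0037]
S 190 [0.4913 0.1501] dia 0.0181/0.018 len 0.0186 (312, 182, 18, 18) vs coarse [-0.0015  0.0011]
S 215 [0.4913 0.1501] dia 0.0181/0.018 len 0.0186 (312, 182, 18, 18) vs coarse [-0.0015  0.0011]
S 235 [0.4913 0.1501] dia 0.0181/0.018 len 0.0176 (312, 183, 18, 17) vs coarse [-0.0015  0.0011]
PS 160 [ 0.4706 -0.15  ] dia 0.0469/0.046 len 0.0483 (304, 167, 45, 45) vs coarse [-0.0033 -0.0037]
```

```bash
cat >> h.py <<'E'
F=dict(L=(.458,-.2953),PL=(.6277,.126),M=(.648,.0068),PM=(.6336,-.1325),S=(.491,.149),PS=(.4716,-.149))
GZ=dict(L=.036,M=.031,S=.030)
def pick(k):
    x,y=F[k]; robot.gripper_to(D[k][0]+.035); robot.move_ptp([x,y,.17],RD); robot.pause(.1)
    robot.move_linear([x,y,GZ[k]],velocity=.1); robot.pause(.2); print("down",robot.get_state()['ee_pos'])
    robot.gripper_to(0.0); s=robot.get_state(); print("grip",s['opening'],s['grasp_force'],s['ee_pos'],s['time'])
    robot.move_linear([x,y,.17],velocity=.1); robot.pause(.2); s=robot.get_state(); print("lifted",s['opening'],s['grasp_force'],s['force'],s['time'])
def place(k):
    x,y=F["P"+k]; zg=GZ[k]+.004
    robot.move_ptp([x,y,.17],RD); robot.pause(.2)
    robot.move_linear([x,y,zg+.012],velocity=.1); robot.pause(.2)
    hit=robot.move_linear([x,y,zg-.001],velocity=.015,threshold=2.5); robot.pause(.2)
    s=robot.get_state(); print("placed",hit,s['ee_pos'],s['force'],s['opening'])
def release(k):
    x,y,z=robot.get_state()['ee_pos']
    robot.gripper_to(D[k][0]+.03); robot.pause(.2); robot.move_linear([x,y,.17],velocity=.1); robot.pause(.2); print("t",robot.get_state()['time'])
def snap(n,name="wrist"):
    im=robot.grab_frame(name); cv2.imwrite(f"pics/{n}.png",im[:,:,::-1]); return im
E
python3 - <<'E'
from h import *
np.set_printoptions(precision=4,suppress=True)
pick("L"); snap("pl")
E
```

```text
down [ 0.4581 -0.2954  0.0363]
grip 0.03770266691290729 30.00008136034012 [ 0.458  -0.2953  0.036 ] 10.4333
lifted 0.037451012389243046 29.998830556869507 [ 0.0194 -0.3754 -5.2708] 12.125
```

View pics/pl.png

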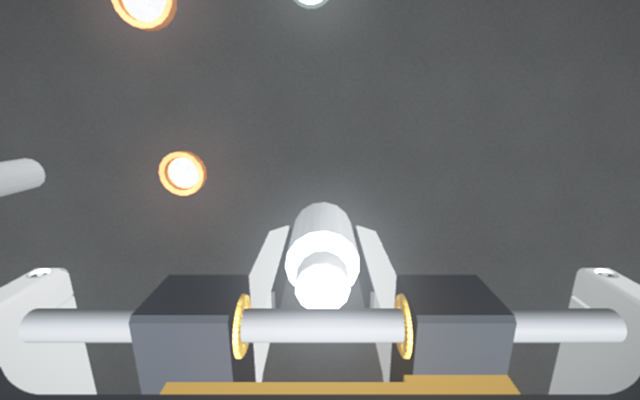

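The large weight is held upright and centred between the pads at (322,265). Its width reads 37.5 mm and its load about 5 N, both as expected. Placing it now.

```bash
python3 - <<'E'
from h import *
np.set_printoptions(precision=4,suppress=True)
place("L"); release("L"); snap("al")
E
```

```text
placed True [0.6276 0.126  0.04  ] [-0.5566 -0.8197  7.3388] 0.03736061600106892
t 19.0333
```

View pics/al.png

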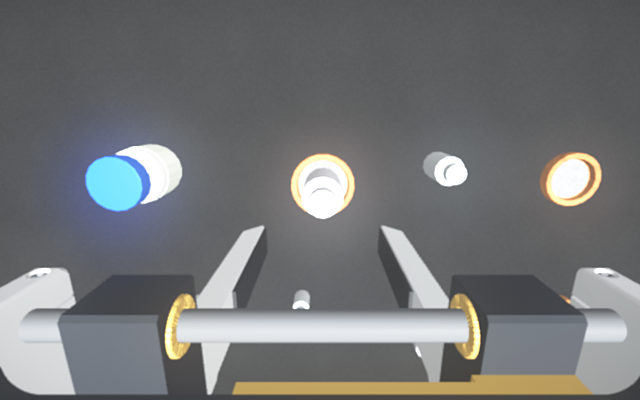

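The large weight stands upright inside the large pot at (322,185), with contact at exactly the expected height. On to the medium.

```bash
python3 - <<'E'
from h import *
np.set_printoptions(precision=4,suppress=True)
pick("M")
s=robot.get_state()
if abs(s['opening']-.028)<.002: place("M"); release("M"); snap("am")
E
```

```text
down [0.6482 0.0068 0.0313]
grip 0.027753260607039597 30.000077784061432 [0.648  0.0068 0.031 ] 22.4417
lifted 0.02717191983390639 29.99958962202072 [ 0.5184 -1.0068 -2.1308] 24.1833
placed True [ 0.6335 -0.1325  0.035 ] [-1.7998 -1.4056  7.2367] 0.027347148644319502
t 30.1
```

View pics/am.png

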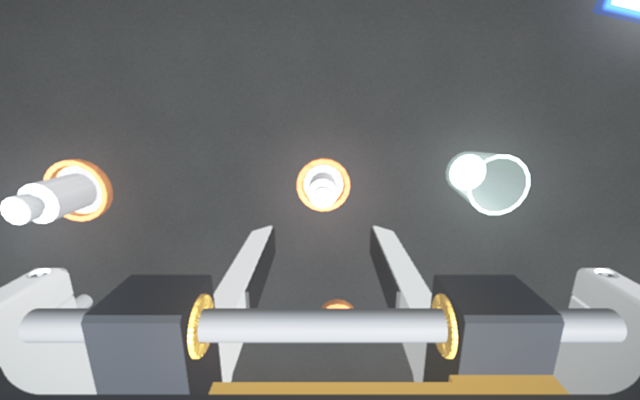

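The medium weight stands centred in its pot at (322,187), and the large one is still upright in its own at the left. Now the small weight.

```bash
python3 - <<'E'
from h import *
np.set_printoptions(precision=4,suppress=True)
pick("S")
s=robot.get_state()
if abs(s['opening']-.018)<.002: place("S"); release("S")
snap("as"); 
E
```

```text
down [0.4912 0.1489 0.0303]
grip 0.017374309413087444 29.999980330467224 [0.491 0.149 0.03 ] 34.1833
lifted 0.016889853943174313 29.99984174966812 [-0.1099 -0.7587 -0.6355] 35.9333
placed True [ 0.4715 -0.149   0.0339] [-1.4178  1.1896  7.6073] 0.01672573008071231
t 42.4083
```

View pics/as.png

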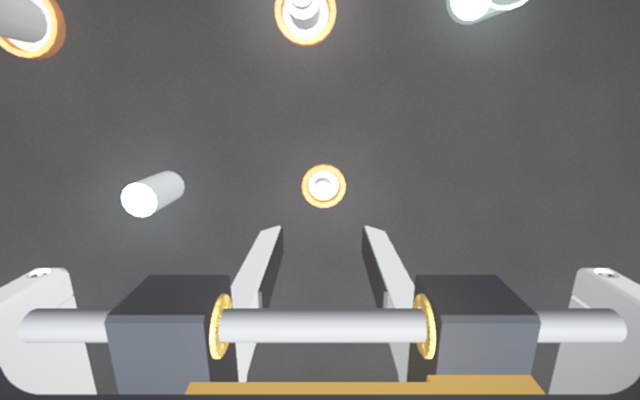

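The small weight appears centred in its pot at (323,185). I'll check once with the scene camera.

```bash
python3 - <<'E'
from h import *
im=robot.grab_frame("scene")[70:370,180:460]; cv2.imwrite("pics/fin.png",cv2.resize(im,None,fx=2,fy=2,interpolation=cv2.INTER_CUBIC)[:,:,::-1])
E
```

```text
(no output)
```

View pics/fin.png

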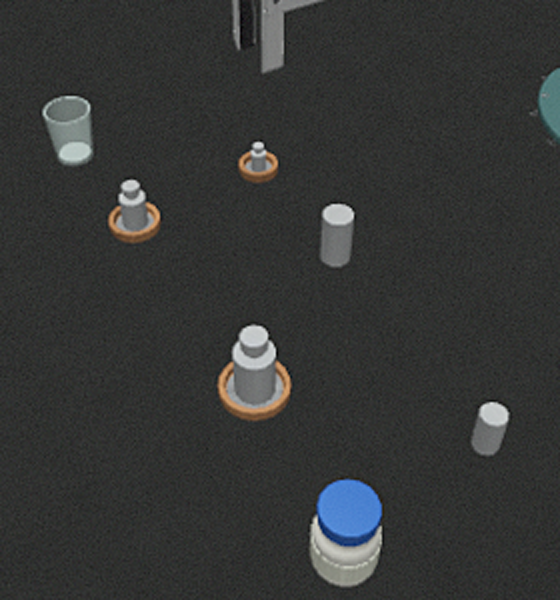

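All three weights stand upright in their pots, at (254,370), (133,210) and (258,160) in the crop. The plain cylinders, jar and beaker look undisturbed. Handing in.

```bash
python3 -c "
from rig import robot
print(robot.sign_off())"
```

```text
the job is handed in; nothing more can be done
None
```

The large, medium and small weights were placed in that order, each upright and released in its matching pot, the other objects look untouched in the final picture, and the job was handed in about 43 s into the 90 s limit (no verdict was returned).

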